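# Slip test of prosthetic heel blocks

### The arm

A 7-joint arm with a two-finger parallel gripper is mounted at the origin on the work surface. World frame = base frame: x ahead of the robot, y to its left, z up, the work surface at z = 0. Lengths are in m, angles in rad, forces in N, time in s.
With the tool pointing down it reaches from about 0.425 to 0.925 m from the base axis. Payload 6.8 kg.
Tool frame: the origin (TCP) lies at the very end of the fingers, on their centre line; the grasp point (between the pads) lies 19 mm behind it; y points along the fingers, z is the direction in which the jaws open and shut, and the axes are right-handed (so a half turn about y gives the same grasp; the last joint's range is limited). The gripper opens to 85 mm and grips with 20 to 120 N. Pads are 22 mm wide; open, the fingers measure 114 mm over their backs; the gripper's body (76 mm by 85 mm) begins 54 mm behind the grasp point. The pads swing forward as they close: fully open they stand 13 mm farther back than shut.
Start: joints at [1.128, 0.477, 0.022, 1.555, -0.011, 1.109, -0.083], TCP at [0.222, -0.638, 0.231] pointing down, gripper open.
Joint ranges: [-2.96, 2.96], [-0.34, 2.1], [-1.41, 1.46], [0.24, 2.44], [-1.37, 4.51], [0.17, 1.92], [-2.96, 2.96]. Speed limits (rad/s): [2.39, 2.39, 3.14, 3.14, 3.14, 3.14, 3.14].

### API

Orientations are given as a rotation vector (axis times angle).
In Python, from bench import r gives the robot as it stands.
- The arm moves only by the tool drive_tool, never from a script. Its argument "series" is a list of rows, each a list of 7 numbers: the shift along the tool's x, y, z in mm, then the turn, a rotation vector about the tool's x, y, z in degrees, then the finger opening in mm, from 0 to 85.4. In form: [[tx, ty, tz, wx, wy, wz, grip], ...]. A call has 1 to 5 rows; each row is the pose to reach, as a shift and turn from the pose measured when the call began, along the tool's axes at that moment; what a row does not reach only later rows make up. A row lasts 1/10 s, in which the tool goes at most 50 mm and 8.59 degrees, less where a joint would pass 70% of its speed; a pose out of reach is approached as far as the arm can. A call with a gripper value outside its range is refused whole. The fingers move at their own pace and stop on an object; "squeeze" is the grip in N (left out, the last holds). Time passes only in rows, so rows that repeat a pose let the fingers close. It gives the time, the measured TCP pose, the force and the opening at its end, in the units of the state.
- r.get_obs(): the state, without advancing time (a new reading comes with each control period).
- r.grab_frame(name): name is "side" or "top"; returns a dict with "frame" (400x640x3 uint8, blue, green, red), "intrinsics" (3x3 intrinsics, pixels), "distortion" ([k1, k2, p1, p2, k3] as OpenCV has them; the pictures are not rectified), "rvec" (rotation vector, rad) and "tvec" (3), from world to camera coordinates, as OpenCV has them. Camera axes: x right, y down, z forward; pixel columns grow to the right and rows downward; lengths in m; the calibration is good to about 2 mm. A picture is of the moment at which its call begins. There is no depth.
- r.hand_in(): hands the job in, once; it reports no verdict.
The state is a dict: "clock": time; "joints": joint angles; "qvel": joint speeds; "tau": joint torques, N m; "tcp_pos": TCP position; "orientation": TCP orientation; "contact_force": force on the tool from outside, world axes, zero at the start; "moment": the same for the moment, N m; "grip_width": finger opening in m.
Only numpy, scipy, OpenCV 4.12 (cv2) and the standard library are available. Lean on these libraries where they do the work, as an engineer would, in place of code of your own. Each camera call takes 0.05 s, during which the arm holds its last target.

### The job

Slip-test the three heel blocks: stand each one in turn, sole down, on the upper part of the steel ramp, let go of it and watch it for about a second. A block that slides away runs down into the catch trough by itself and is left there: do not touch any block in the trough or put one there by hand. A block that stays put passes: take it off the ramp and set it upright in the low grey tray beside the ramp without dropping it, and do not disturb the other things on the bench.

Things in the scene. Friction and masses are not known exactly. Their poses are not given: they have to be found in the camera images.
- ramp: slip-test ramp, fixed: polished steel board 200 mm wide, falling at 20 degrees towards its own +x, side rails 8 mm high at its edges. Origin on the table under it, z up. Its surface runs from x = -120 mm (height 94 mm) to x = +100 mm (height 14 mm): height = 14 mm + 0.364 x (100 mm - x)
- trough (a point): centre of the floor of the grey open catch trough at the ramp's foot (ramp frame: x = 177 mm, y = 0, height 6 mm; inside it spans x 100 to 254 mm, y +-102 mm; walls 50 mm high)
- ramp_start (a point): point on the ramp's surface, on its centre line, in the middle of the upper part (x = -50 mm, y = 0, height 69 mm in the ramp's frame): where to stand a block
- heel_a: heel block, one of three that look alike: black sole 66 x 50 x 10 mm, wooden body up to 24 mm, then a square aluminium post 24 x 24 mm from 24 to 64 mm up, to grip it by; about 0.2 kg. Origin: centre of the underside, x along the length, z up the post. The sole either grips the ramp or slides on it at once; this cannot be seen
- heel_b: heel block, one of three that look alike: black sole 66 x 50 x 10 mm, wooden body up to 24 mm, then a square aluminium post 24 x 24 mm from 24 to 64 mm up, to grip it by; about 0.2 kg. Origin: centre of the underside, x along the length, z up the post. The sole either grips the ramp or slides on it at once; this cannot be seen
- heel_c: heel block, one of three that look alike: black sole 66 x 50 x 10 mm, wooden body up to 24 mm, then a square aluminium post 24 x 24 mm from 24 to 64 mm up, to grip it by; about 0.2 kg. Origin: centre of the underside, x along the length, z up the post. The sole either grips the ramp or slides on it at once; this cannot be seen
- tray: grey open tray for blocks that pass, fixed: 130 x 160 x 30 mm high (x, y, z), walls and floor 4 mm; origin at the centre of its underside, z up
- screwdriver: bystander: screwdriver with a dark wooden handle, lying; origin on the table under its middle
- spanner: bystander: steel spanner lying flat; origin on the table under its middle
- glue_jar: bystander: amber jar with black cap, 68 mm across, 85 mm high; origin at the centre of its base
- cup: bystander: white plastic cup, 80 mm across, 80 mm high; origin at the centre of its base
- tape: bystander: roll of paper tape 90 mm across, 24 mm high, lying; origin at the centre of its underside
- pylon: bystander: lying aluminium shin tube 180 mm long, 38 mm across its end collars; origin on the table under its middle
- brush: bystander: brush lying flat; origin on the table under its middle
There are look-alikes about, which are no part of the job. Leave any purple look-alike of the heel_b alone. Leave any pink look-alike of the heel_c alone.

How it is judged:
By the outcome, as a careful person would: the job done as asked, in the order asked, and still so for the second after the job is handed in, with the robot touching nothing.
It also fails if it takes over 72 s, if anything falls off the work surface, if the arm or the gripper's body presses on something with over 40 N, if the wrist force passes 120 N, or if a joint passes its speed limit or range.

## Working session

There is one attempt and no reset: what is moved stays moved. The work goes in short steps, Python scripts to look and compute and a tool call to move; the robot and the scene stay as the last step left them, time stands still between calls to the robot, and variables do not carry over. Pictures are saved under pics/ and viewed, and the job is handed in when it is done.

Besides the shell and the picture viewer there is one more tool, called by a JSON object that holds its "api" and its "payload". drive_tool: Moves the arm, as the interface text tells. Its arguments: {"type":"object","properties":{"series":{"type":"array","items":{"type":"array","items":{"type":"number"}}},"squeeze":{"type":"number"}},"required":["series"]}

```bash
ls; mkdir -p pics
python3 - <<'E'
from bench import r
import cv2,json,numpy as np
o=r.get_obs(); print(o)
for n in("side","top"):
    f=r.grab_frame(n); cv2.imwrite(f"pics/{n}0.png",f["frame"])
    print(n,f["intrinsics"],f["distortion"],f["rvec"],f["tvec"])
    R=cv2.Rodrigues(np.array(f["rvec"]))[0]; print("cam",-R.T@np.array(f["tvec"]).ravel(), R)
E
```

```text
pics
{'clock': 0.0, 'joints': array([ 1.12789753,  0.47782798,  0.02236772,  1.55646319, -0.01151772,
        1.10925252, -0.08308835]), 'qvel': array([-0.00045447,  0.00145208,  0.00121526,  0.00036542, -0.00047736,
        0.00085603, -0.00153352]), 'tau': array([-8.72091405e-04, -5.96447682e+01,  1.60785321e+00, -2.81191099e+01,
        1.26210760e-02,  9.39032121e-03, -1.76193583e-05]), 'tcp_pos': array([ 0.22157347, -0.63697793,  0.23030259]), 'orientation': array([-0.34518785,  2.04193411, -2.03827185]), 'contact_force': array([ 0.33545554, -0.11530516, -0.00890808]), 'moment': array([ 0.01718782,  0.01564055, -0.04688836]), 'grip_width': 0.08505293972007992}
side [[510.60625407   0.         321.76739486]
 [  0.         510.60625407 201.34671366]
 [  0.           0.           1.        ]] [-0.03791834  0.          0.          0.          0.        ] [ 0.15290822 -2.75349832  1.42337168] [0.52901212 0.08451271 1.72741633]
cam [0.39540656 1.40907375 1.06260445] [[-0.99441741 -0.10491038  0.01130572]
 [-0.06988923  0.5745831  -0.81545678]
 [ 0.07905381 -0.81169457 -0.57870754]]
top [[389.55111876   0.         316.35322242]
 [  0.         389.55111876 201.86811493]
 [  0.           0.           1.        ]] [-0.00502821  0.          0.          0.          0.        ] [ 2.18109501 -2.17753014  0.0813588 ] [0.00127551 0.52745261 1.19314776]
cam [ 0.43203374 -0.00286407  1.23091353] [[ 0.00179292 -0.99999042 -0.00399228]
 [-0.99690446 -0.00147356 -0.07860867]
 [ 0.07860203  0.00412086 -0.99689756]]
```

View pics/side0.png

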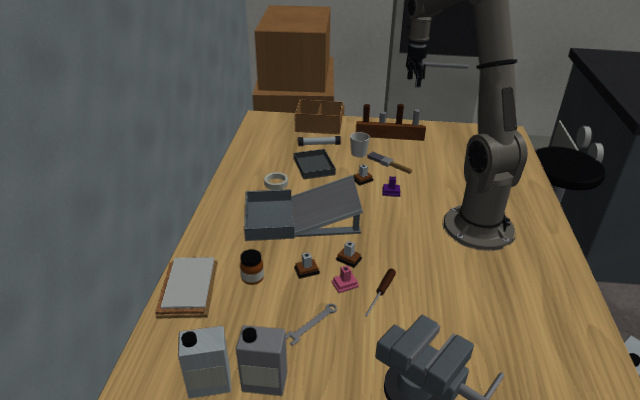

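View pics/top0.png

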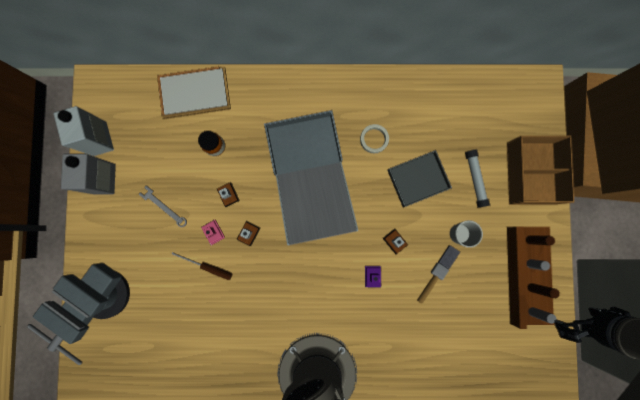

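The side picture shows the ramp and trough in the middle at about (300,210). The heel blocks are at (307,264), (349,252) and (363,173), with pink at (345,280) and purple at (391,187). In the top picture the same blocks are at (228,194), (248,233) and (396,241), with pink at (212,232) and purple at (373,276). The tray is at (419,179). Next I'll take close crops.

```bash
cat > h.py <<'E'
import cv2,numpy as np
from bench import r
def cam(n):
    f=r.grab_frame(n); f["K"]=np.array(f["intrinsics"]);f["D"]=np.array(f["distortion"]);f["R"]=cv2.Rodrigues(np.array(f["rvec"]))[0];f["t"]=np.array(f["tvec"]).ravel();f["c"]=-f["R"].T@f["t"];return f
def ray(f,uv):
    p=cv2.undistortPoints(np.array([[uv]],float),f["K"],f["D"]).ravel()
    return f["R"].T@np.array([p[0],p[1],1.])
def onz(f,uv,z):
    d=ray(f,uv);return f["c"]+d*(z-f["c"][2])/d[2]
def proj(f,X): return cv2.projectPoints(np.array(X,float).reshape(-1,1,3),np.array(f["rvec"],float),f["t"],f["K"],f["D"])[0].reshape(-1,2)
def tri(f,u,g,v):
    d=ray(f,u);e=ray(g,v);A=np.stack([d,-e],1);s=np.linalg.lstsq(A,g["c"]-f["c"],rcond=None)[0]
    a=f["c"]+d*s[0];b=g["c"]+e*s[1];return (a+b)/2,np.linalg.norm(a-b)
def crop(img,x0,y0,x1,y1,k): return cv2.resize(img[y0:y1,x0:x1],None,fx=k,fy=k,interpolation=cv2.INTER_CUBIC)
E
python3 - <<'E'
from h import *
t=cv2.imread("pics/top0.png");s=cv2.imread("pics/side0.png")
cv2.imwrite("pics/c1.png",np.vstack([crop(t,195,170,275,260,5),]))
a=crop(t,195,175,275,255,5);b=crop(t,350,215,430,295,5)
cv2.imwrite("pics/ct.png",np.hstack([a,b]))
cv2.imwrite("pics/cs.png",np.hstack([crop(s,285,230,365,300,5),crop(s,340,150,420,220,5)]))
E
```

```text
(no output)
```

View pics/ct.png

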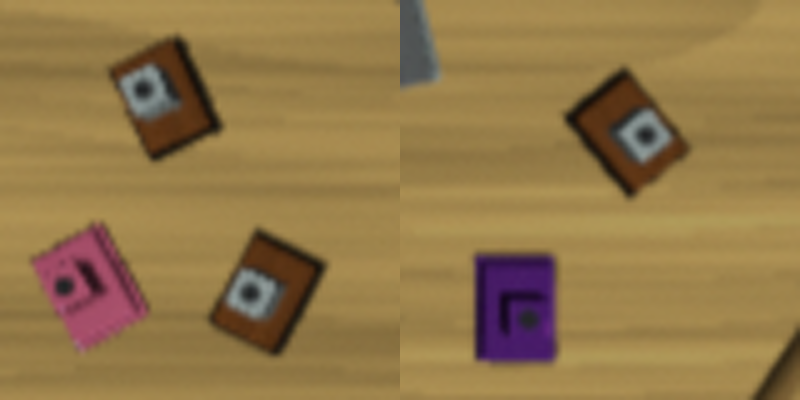

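View pics/cs.png

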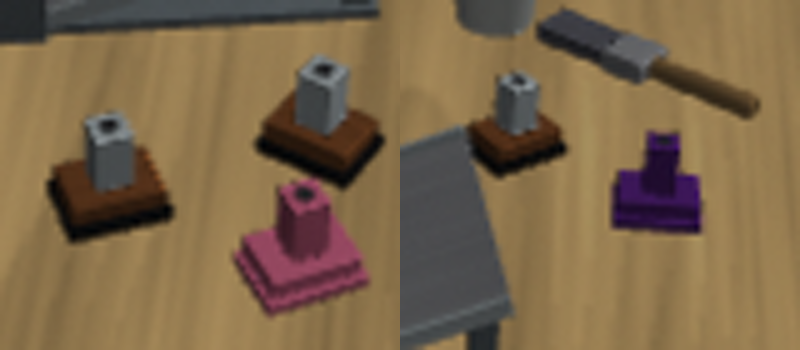

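Three wooden-bodied, black-soled blocks with aluminium posts stand out clearly from the pink one (208,232) and the purple one (376,278). I'll test the wooden ones at top-view (223,193), (245,234) and (399,242). Next are the ramp and tray.

Run:
```python
from h import *
t=cv2.imread("pics/top0.png");s=cv2.imread("pics/side0.png")
cv2.imwrite("pics/rt.png",crop(t,255,100,460,250,3.9))
cv2.imwrite("pics/rs.png",crop(s,235,140,370,245,5.5))
```

```text
(no output)
```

View pics/rt.png

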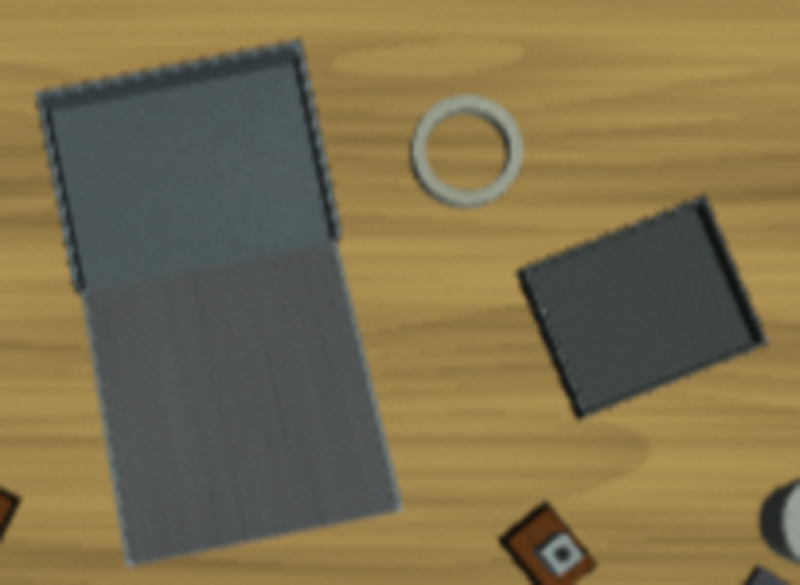

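View pics/rs.png

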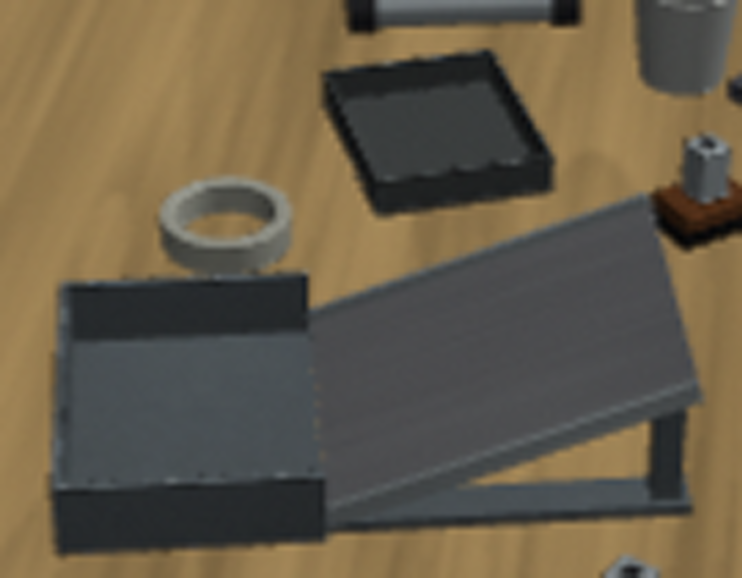

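```bash
cat > m.py <<'E'
from h import *
f=cam("top");g=cam("side")
T=lambda u,v:((u+.5)/3.9-.5+255,(v+.5)/3.9-.5+100)
S=lambda u,v:((u+.5)/5.5-.5+235,(v+.5)/5.5-.5+140)
P={}
for n,a,b in [("rampUL",T(130,563),S(698,382)),("rampUR",T(399,508),S(648,195)),("trFL",T(40,93),S(56,485)),("trFR",T(300,42),S(62,285)),("trNR",T(336,240),S(306,277)),
  ("trayA",T(521,271),S(378,211-25)),("trayB",T(705,198),S(324,74)),("trayC",T(764,343),S(490,53)),("trayD",T(580,415),S(551,157))]:
    P[n],e=tri(f,a,g,b);print(n,P[n].round(4),round(e*1e3,1))
d=P["rampUR"]-P["rampUL"];print("ramp width",np.linalg.norm(d[:2]))
for n,z in (("rampUL",.102),("rampUR",.102),("trFL",.05),("trFR",.05),("trNR",.05)):pass
L=onz(f,T(130,563),.1);Rr=onz(f,T(399,508),.1);tl=onz(f,T(40,93),.05);tr=onz(f,T(300,42),.05)
print("onz",L,Rr,tl,tr, np.linalg.norm(L-Rr),np.linalg.norm(tl-tr))
for a in [(521,271),(705,198),(764,343),(580,415)]:print("tray z.03",onz(f,T(*a),.03).round(4))
# blocks
it=f["frame"].astype(int);i2=g["frame"].astype(int)
def hole(img,u,v,w=3):
    gy=img.sum(2)[v-w:v+w+1,u-w:u+w+1];W=np.clip(330-gy,0,None);yy,xx=np.mgrid[v-w:v+w+1,u-w:u+w+1];return ((W*xx).sum()/W.sum(),(W*yy).sum()/W.sum())
for n,a,b in [("a",(223,192),(306,255)),("b",(245,233),(349,243)),("c",(398,241),(363,165))]:
    p=hole(it,*a,2);q=hole(i2,*b,2);X,e=tri(f,p,g,q);print(n,np.round(p,1),np.round(q,1),X.round(4),round(e*1e3,1),onz(f,p,.064).round(4))
    # silhouette
    x0,y0=int(a[0])-22,int(a[1])-22
    hsv=cv2.cvtColor(f["frame"],cv2.COLOR_BGR2HSV)
    c=f["frame"][y0:y0+48,x0:x0+48].astype(int);B,G,Rd=c[...,0],c[...,1],c[...,2]
    wood=(Rd>120)&(Rd-B>40)&(G>95)
    m=(~wood).astype(np.uint8)
    m=cv2.morphologyEx(m,cv2.MORPH_OPEN,np.ones((3,3),np.uint8))
    cs=cv2.findContours(m,cv2.RETR_EXTERNAL,cv2.CHAIN_APPROX_NONE)[0]
    cc=min(cs,key=lambda k:-cv2.pointPolygonTest(k,(22,22),True))
    W=np.array([onz(f,(x+x0,y+y0),.017)[:2] for x,y in cc[:,0]])
    rc=cv2.minAreaRect((W*1000).astype(np.float32));bx=cv2.boxPoints(rc)
    e1=bx[1]-bx[0];e2=bx[2]-bx[1];l=e1 if np.linalg.norm(e1)>np.linalg.norm(e2) else e2
    print("   rect",np.round(rc[0]),np.round(rc[1]),"yaw long",np.degrees(np.arctan2(l[1],l[0]))%180)
E
python3 m.py
```

```text
rampUL [0.3977 0.0837 0.0984] 2.6
rampUR [ 0.4384 -0.116   0.0981] 3.3
trFL [0.7654 0.1615 0.0492] 5.6
trFR [ 0.8086 -0.0448  0.0465] 3.9
trNR [ 0.652  -0.0729  0.0458] 1.5
trayA [ 0.6283 -0.2225  0.0239] 3.9
trayB [ 0.6883 -0.3713  0.0236] 3.2
trayC [ 0.5703 -0.4154  0.0248] 4.2
trayD [ 0.5122 -0.2668  0.029 ] 4.2
ramp width 0.20384922511610346
onz [0.39903794 0.08360522 0.1       ] [ 0.44002337 -0.11581315  0.1       ] [0.76809583 0.1616222  0.05      ] [ 0.80953213 -0.04456702  0.05      ] 0.20358657027519111 0.2103115863294613
tray z.03 [ 0.6293 -0.2213  0.03  ]
tray z.03 [ 0.6885 -0.3694  0.03  ]
tray z.03 [ 0.5718 -0.4136  0.03  ]
tray z.03 [ 0.5142 -0.2665  0.03  ]
a [223.2 192.5] [306.3 254.7] [0.5505 0.283  0.0631] 3.3 [0.5521 0.2829 0.064 ]
   rect [552. 280.] [69. 53.] yaw long 25.736923
b [244.5 233.2] [349.3 243.6] [0.4278 0.2166 0.0626] 4.0 [0.4298 0.2164 0.064 ]
   rect [430. 215.] [53. 68.] yaw long 153.85847
c [398.7 241.6] [362.8 165.4] [ 0.4044 -0.2439  0.0631] 2.3 [ 0.4056 -0.2437  0.064 ]
   rect [ 406. -241.] [68. 53.] yaw long 39.42003
```

```bash
cat > go.py <<'E'
# usage: go.py mode args ; prints tool-frame shift (mm) and turn (deg) to target
import sys
from h import *
from scipy.spatial.transform import Rotation as Ro
YR=np.radians(11.5);OR=np.array([.5356,.0076,0.])
YT=np.radians(21.6);OT=np.array([.601,-.318,0.])
def Rz(a):return Ro.from_rotvec([0,0,a])
def down(zyaw): # tool y=-Z, tool z at yaw
    z=np.array([np.cos(zyaw),np.sin(zyaw),0]);y=np.array([0,0,-1.]);return Ro.from_matrix(np.stack([np.cross(y,z),y,z],1))
def pose():
    o=r.get_obs();return np.array(o["tcp_pos"]),Ro.from_rotvec(o["orientation"]),o
def rel(P,R):
    p,q,o=pose();d=q.inv().apply(np.array(P)-p)*1e3;w=np.degrees((q.inv()*R).as_rotvec())
    print("t",round(float(o["clock"]),2),"tcp",p.round(4),"F",np.round(o["contact_force"],1),"grip",round(float(o["grip_width"])*1e3,1),"| shift",d.round(0),"turn",w.round(1))
def ramp(x,y,h,flip=-1): # TCP at height h along the normal above ramp point x,y; tool z = flip*ramp y
    n=np.array([np.sin(np.radians(20)),0,np.cos(np.radians(20))]);s=np.array([x,y,.014+.364*(.1-x)])
    z=np.array([0,flip,0.]);Y=-n;M=np.stack([np.cross(Y,z),Y,z],1)
    return OR+Rz(YR).apply(s+n*h), Rz(YR)*Ro.from_matrix(M)
def tray(x,y,h,zyaw): return OT+Rz(YT).apply([x,y,h]),down(YT+np.radians(zyaw))
if __name__=="__main__":
    a=[float(v) for v in sys.argv[2:]];m=sys.argv[1]
    if m=="p": rel(a[:3],down(np.radians(a[3])))
    if m=="r": rel(*ramp(*a))
    if m=="t": rel(*tray(*a))
    if m=="c": # keep orientation
        rel(a[:3],pose()[1])
E
python3 - <<'E'
from go import *
p,q,o=pose();print(q.as_matrix().round(3))
E
python3 go.py p .405 -.2438 .15 -50.6; python3 go.py p .405 -.2438 .15 -140.6
```

```text
[[-0.944 -0.     0.329]
 [-0.329  0.001 -0.944]
 [ 0.    -1.    -0.001]]
t 0.2 tcp [ 0.2217 -0.6372  0.2307] F [ 0.7 -0.4  0.7] grip 85.4 | shift [-302.   81. -311.] turn [  0.1 -20.2  -0. ]
t 0.2 tcp [ 0.2217 -0.6372  0.2307] F [ 0.7 -0.4  0.7] grip 85.4 | shift [-302.   81. -311.] turn [ 0.1 69.8  0. ]
```

{"api": "drive_tool", "payload": {"series": [[-302,0,-311,0,-20.2,0,55],[-302,0,-311,0,-20.2,0,55],[-302,0,-311,0,-20.2,0,55],[-302,0,-311,0,-20.2,0,55],[-302,0,-311,0,-20.2,0,55]], "squeeze": 40}}

```text
clock: 0.7
tcp_pos: [0.3276, -0.4089, 0.2311]
orientation: [-0.653, 1.825, -1.823]
contact_force: [1.7, -0.2, 0.1]
grip_width: 0.0549
```

```bash
python3 go.py p .405 -.2438 .12 -50.6
```

```text
t 0.7 tcp [ 0.3276 -0.4089  0.2311] F [ 1.7 -0.2  0.1] grip 54.9 | shift [-165.  111.  -78.] turn [ 0.1 -0.  -0. ]
```

{"api": "drive_tool", "payload": {"series": [[-165,80,-78,0,0,0,50],[-165,111,-78,0,0,0,50],[-165,111,-78,0,0,0,50],[-165,111,-78,0,0,0,50],[-165,111,-78,0,0,0,50]]}}

```text
clock: 1.2
tcp_pos: [0.406, -0.2388, 0.1181]
orientation: [-0.659, 1.825, -1.816]
contact_force: [-0.4, 0.5, 0.1]
grip_width: 0.0503
```

```bash
python3 go.py p .405 -.2438 .032 -50.6
python3 - <<'E'
from h import *
f=cam("top");g=cam("side")
cv2.imwrite("pics/a1.png",np.hstack([crop(f["frame"],360,200,440,280,5),crop(g["frame"],330,110,410,190,5)]))
E
```

```text
t 1.2 tcp [ 0.406  -0.2388  0.1181] F [-0.4  0.5  0.1] grip 50.3 | shift [ 4. 86.  4.] turn [ 0.3  0.3 -0. ]
```

View pics/a1.png

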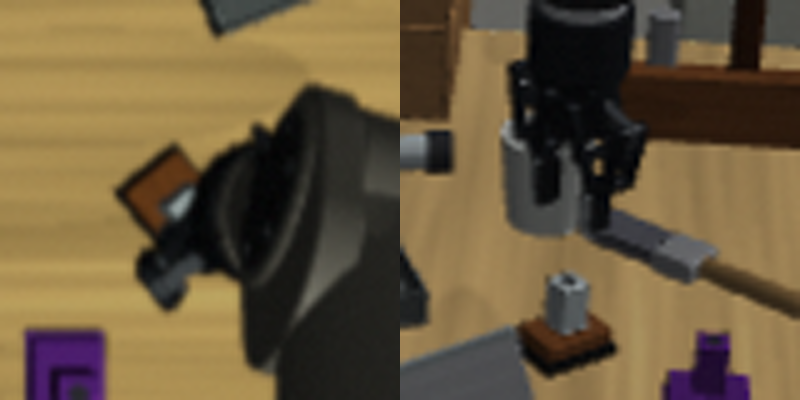

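The fingers are centred over block c (side view post at about (363,165)). I'll descend.

{"api": "drive_tool", "payload": {"series": [[4,20,4,0,0,0,50],[4,50,4,0,0,0,50],[4,75,4,0,0,0,50],[4,86,4,0,0,0,50],[4,86,4,0,0,0,50]]}}

```text
clock: 1.8
tcp_pos: [0.4041, -0.2472, 0.0324]
orientation: [-0.659, 1.827, -1.818]
contact_force: [0.4, -1.0, 0.9]
grip_width: 0.0501
```

```bash
python3 go.py p .405 -.2438 .032 -50.6
```

```text
t 1.8 tcp [ 0.4041 -0.2472  0.0324] F [ 0.4 -1.   0.9] grip 50.1 | shift [-3.  0. -2.] turn [0.3 0.2 0.1]
```

{"api": "drive_tool", "payload": {"series": [[-3,0,-2,0,0,0,50],[-3,0,-2,0,0,0,15],[-3,0,-2,0,0,0,15],[-3,0,-2,0,0,0,15],[-3,0,-2,0,0,0,15]]}}

```text
clock: 2.3
tcp_pos: [0.4055, -0.2437, 0.0333]
orientation: [-0.658, 1.826, -1.818]
contact_force: [-1.6, 2.1, 7.3]
grip_width: 0.0234
```

{"api": "drive_tool", "payload": {"series": [[0,0,0,0,0,0,15],[0,-40,0,0,0,0,15],[0,-90,0,0,0,0,15],[0,-140,0,0,0,0,15],[0,-170,0,0,0,0,15]]}}

```text
clock: 2.8
tcp_pos: [0.4072, -0.2448, 0.207]
orientation: [-0.655, 1.822, -1.821]
contact_force: [1.2, -0.1, -2.6]
grip_width: 0.0236
```

```bash
python3 go.py r -.05 0 .09; python3 go.py p .48 -.004 .22 -78.5;python3 - <<'E'
from h import *
f=cam("top");g=cam("side")
cv2.imwrite("pics/a2.png",crop(g["frame"],300,60,420,160,5))
E
```

```text
t 2.8 tcp [ 0.4072 -0.2448  0.207 ] F [ 1.2 -0.1 -2.6] grip 23.6 | shift [-243.   54. -122.] turn [ -4.9  27.8 -19.6]
t 2.8 tcp [ 0.4072 -0.2448  0.207 ] F [ 1.2 -0.1 -2.6] grip 23.6 | shift [-210.  -13. -139.] turn [ 0.  28.1 -0. ]
```

View pics/a2.png

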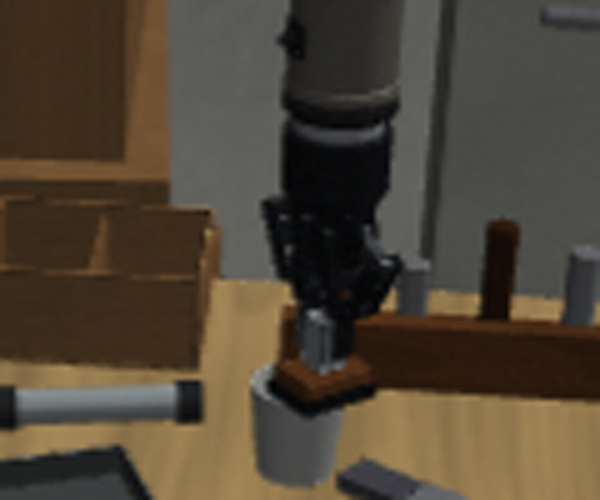

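{"api": "drive_tool", "payload": {"series": [[-243,20,-122,-4.9,27.8,-19.6,15],[-243,20,-122,-4.9,27.8,-19.6,15],[-243,20,-122,-4.9,27.8,-19.6,15],[-243,40,-122,-4.9,27.8,-19.6,15],[-243,44,-122,-4.9,27.8,-19.6,15]]}}

```text
clock: 3.4
tcp_pos: [0.4956, -0.0476, 0.1753]
orientation: [0.576, -2.064, 2.147]
contact_force: [0.8, -1.1, -2.5]
grip_width: 0.0235
```

```bash
python3 go.py r -.05 0 .06
```

```text
t 3.4 tcp [ 0.4956 -0.0476  0.1753] F [ 0.8 -1.1 -2.5] grip 23.5 | shift [-36.  40. -46.] turn [-0.2 -0.3 -0. ]
```

{"api": "drive_tool", "payload": {"series": [[-20,5,-30,0,0,0,15],[-36,20,-46,0,0,0,15],[-36,40,-46,0,0,0,15],[-36,40,-46,0,0,0,15],[-36,40,-46,0,0,0,15]]}}

```text
clock: 3.9
tcp_pos: [0.5058, 0.0005, 0.1245]
orientation: [0.578, -2.063, 2.146]
contact_force: [0.6, 0.0, -1.5]
grip_width: 0.0234
```

```bash
python3 go.py r -.05 0 .033
python3 - <<'E'
from h import *
f=cam("top");g=cam("side")
cv2.imwrite("pics/a3.png",crop(g["frame"],290,130,390,240,5))
E
```

```text
t 3.9 tcp [5.058e-01 5.000e-04 1.245e-01] F [ 0.6  0.  -1.5] grip 23.4 | shift [-1. 26. -1.] turn [-0.2 -0.4  0.1]
```

View pics/a3.png

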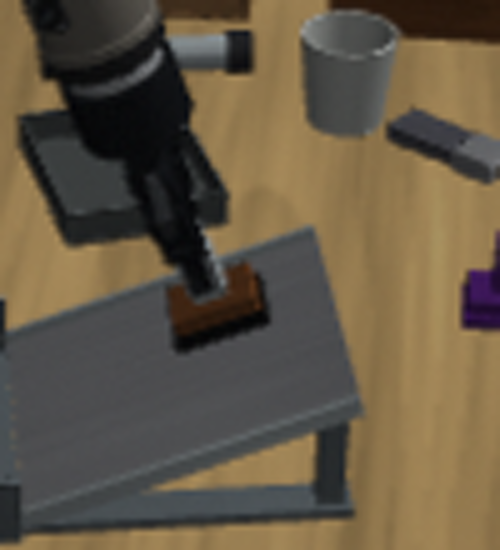

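The block is parallel to the ramp and about 27 mm above it. I'll lower it gently.

{"api": "drive_tool", "payload": {"series": [[-1,10,-1,0,0,0,15],[-1,18,-1,0,0,0,15],[-1,21,-1,0,0,0,15],[-1,23,-1,0,0,0,15],[-1,23,-1,0,0,0,15]]}}

```text
clock: 4.5
tcp_pos: [0.4998, -0.0001, 0.1036]
orientation: [0.574, -2.064, 2.147]
contact_force: [-0.6, 0.0, -2.2]
grip_width: 0.0236
```

{"api": "drive_tool", "payload": {"series": [[0,1,0,0,0,0,15],[0,2,0,0,0,0,15],[0,2,0,0,0,0,15]]}}

```text
clock: 4.8
tcp_pos: [0.4992, -0.0002, 0.1017]
orientation: [0.574, -2.064, 2.147]
contact_force: [-0.5, -0.8, -1.6]
grip_width: 0.0236
```

{"api": "drive_tool", "payload": {"series": [[0,1,0,0,0,0,15],[0,2,0,0,0,0,15],[0,2,0,0,0,0,15]]}}

```text
clock: 5.1
tcp_pos: [0.4984, -0.0003, 0.0997]
orientation: [0.574, -2.064, 2.147]
contact_force: [0.5, -0.9, -3.0]
grip_width: 0.0235
```

```bash
python3 go.py r -.05 0 .033
```

```text
t 5.1 tcp [ 4.984e-01 -3.000e-04  9.970e-02] F [ 0.5 -0.9 -3. ] grip 23.5 | shift [ 1.  0. -0.] turn [-0.2 -0.4 -0.1]
```

{"api": "drive_tool", "payload": {"series": [[0,1,0,0,0,0,15],[0,2,0,0,0,0,15],[0,2,0,0,0,0,15]]}}

```text
clock: 5.4
tcp_pos: [0.4985, -0.0003, 0.099]
orientation: [0.573, -2.065, 2.148]
contact_force: [1.0, 0.5, 6.6]
grip_width: 0.0234
```

Contact at 6.6 N. I'll let go, opening slowly and evenly.

{"api": "drive_tool", "payload": {"series": [[0,2,0,0,0,0,26],[0,2,0,0,0,0,45],[0,2,0,0,0,0,60],[0,0,0,0,0,0,60]]}}

```text
clock: 5.8
tcp_pos: [0.4981, -0.0004, 0.0987]
orientation: [0.574, -2.064, 2.148]
contact_force: [0.7, -0.2, -0.2]
grip_width: 0.0598
```

Run:
```python
from h import *
g=cam("side");f=cam("top")
cv2.imwrite("pics/a4.png",np.hstack([crop(g["frame"],230,150,390,250,2.4),crop(f["frame"],250,100,410,250,2.4)[:240]]))
```

```text
(no output)
```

View pics/a4.png

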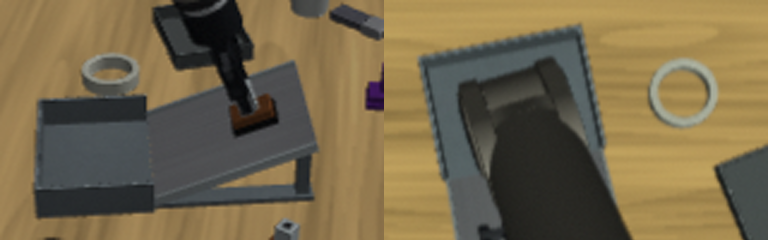

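The block is still in place about 0.3 s after release (side view about (335,197)). I'll back off along the normal and watch for more than a second.

{"api": "drive_tool", "payload": {"series": [[0,-15,0,0,0,0,60],[0,-45,0,0,0,0,60],[0,-80,0,0,0,0,60],[0,-80,0,0,0,0,60],[0,-80,0,0,0,0,60]]}}

```text
clock: 6.4
tcp_pos: [0.5256, 0.0055, 0.1748]
orientation: [0.572, -2.066, 2.149]
contact_force: [-0.5, -0.7, -0.7]
grip_width: 0.0599
```

{"api": "drive_tool", "payload": {"series": [[0,0,0,0,0,0,50],[0,0,0,0,0,0,50],[0,0,0,0,0,0,50],[0,0,0,0,0,0,50],[0,0,0,0,0,0,50]]}}

```text
clock: 6.9
tcp_pos: [0.5254, 0.0055, 0.1745]
orientation: [0.572, -2.065, 2.149]
contact_force: [-0.3, -0.3, -0.5]
grip_width: 0.0501
```

```bash
python3 go.py r -.05 0 .033
python3 - <<'E'
from h import *
g=cam("side");f=cam("top")
cv2.imwrite("pics/a5.png",crop(g["frame"],230,130,390,250,5))
E
```

```text
t 6.9 tcp [0.5254 0.0055 0.1745] F [-0.3 -0.3 -0.5] grip 50.1 | shift [ 1. 80. -0.] turn [-0.2 -0.4 -0.2]
```

View pics/a5.png

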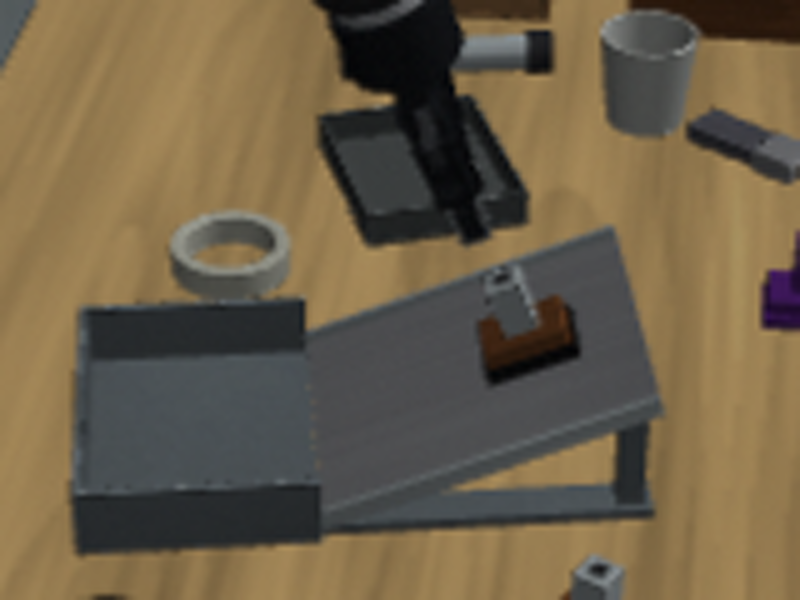

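Block c stays on the ramp 1.2 s after release (post at side (330,185)), so it passes. I'll re-grip it.

{"api": "drive_tool", "payload": {"series": [[1,35,0,0,0,0,50],[1,60,0,0,0,0,50],[1,75,0,0,0,0,50],[1,79,0,0,0,0,50],[1,79,0,0,0,0,50]]}}

```text
clock: 7.5
tcp_pos: [0.4984, -0.0002, 0.1005]
orientation: [0.572, -2.065, 2.149]
contact_force: [-0.6, 0.0, -0.3]
grip_width: 0.0497
```

{"api": "drive_tool", "payload": {"series": [[0,0,0,0,0,0,15],[0,0,0,0,0,0,15],[0,0,0,0,0,0,15],[0,0,0,0,0,0,15]]}}

```text
clock: 7.9
tcp_pos: [0.4997, 0.0001, 0.1014]
orientation: [0.57, -2.067, 2.15]
contact_force: [2.8, 0.8, 4.3]
grip_width: 0.0235
```

{"api": "drive_tool", "payload": {"series": [[0,-20,0,0,0,0,15],[0,-50,0,0,0,0,15],[0,-90,0,0,0,0,15],[0,-90,0,0,0,0,15]]}}

```text
clock: 8.3
tcp_pos: [0.5332, 0.0073, 0.1903]
orientation: [0.562, -2.073, 2.156]
contact_force: [1.1, 0.3, -1.4]
grip_width: 0.0236
```

```bash
python3 go.py t 0 .038 .18 -90
```

```text
t 8.3 tcp [0.5332 0.0073 0.1903] F [ 1.1  0.3 -1.4] grip 23.6 | shift [ -1.  13. 295.] turn [  1.4 -10.4  19.1]
```

{"api": "drive_tool", "payload": {"series": [[-1,0,295,1.4,-10.4,19.1,15],[-1,0,295,1.4,-10.4,19.1,15],[-1,5,295,1.4,-10.4,19.1,15],[-1,10,295,1.4,-10.4,19.1,15],[-1,13,295,1.4,-10.4,19.1,15]]}}

```text
clock: 8.8
tcp_pos: [0.5773, -0.2408, 0.1821]
orientation: [-0.386, 2.016, -2.016]
contact_force: [1.2, 0.8, -2.3]
grip_width: 0.0233
```

```bash
python3 go.py t 0 .038 .07 -90
```

```text
t 8.8 tcp [ 0.5773 -0.2408  0.1821] F [ 1.2  0.8 -2.3] grip 23.3 | shift [  6. 112.  43.] turn [ 0.  -0.   0.1]
```

{"api": "drive_tool", "payload": {"series": [[6,20,43,0,0,0,15],[6,60,43,0,0,0,15],[6,100,43,0,0,0,15],[6,112,43,0,0,0,15],[6,112,43,0,0,0,15]]}}

```text
clock: 9.3
tcp_pos: [0.5852, -0.2819, 0.0675]
orientation: [-0.392, 2.021, -2.014]
contact_force: [0.0, -0.5, -1.9]
grip_width: 0.0239
```

```bash
python3 go.py t 0 .038 .039 -90;  python3 - <<'E'
from h import *
g=cam("side");f=cam("top")
cv2.imwrite("pics/a6.png",np.hstack([crop(g["frame"],280,110,380,200,4),crop(f["frame"],370,130,470,220,4)]))
E
```

```text
t 9.3 tcp [ 0.5852 -0.2819  0.0675] F [ 0.  -0.5 -1.9] grip 23.9 | shift [-2. 28.  2.] turn [0.3 0.  0.3]
```

View pics/a6.png

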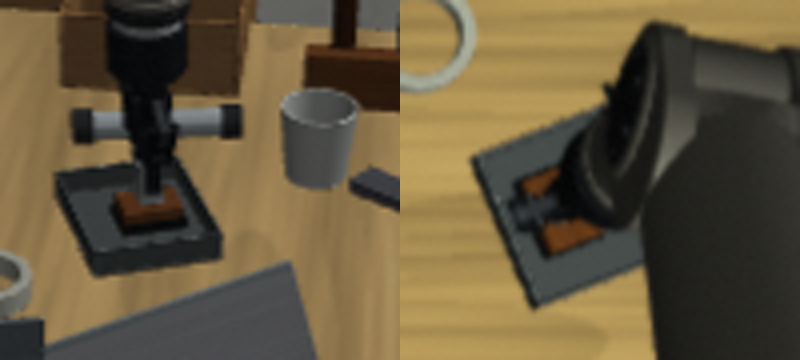

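The block sits inside the tray outline with clear margins, so I'll lower it.

{"api": "drive_tool", "payload": {"series": [[-2,12,2,0,0,0,15],[-2,20,2,0,0,0,15],[-2,24,2,0,0,0,15],[-2,26,2,0,0,0,15],[-2,26,2,0,0,0,15]]}}

```text
clock: 9.9
tcp_pos: [0.5906, -0.2839, 0.0451]
orientation: [-0.385, 2.015, -2.016]
contact_force: [0.3, 0.2, -2.2]
grip_width: 0.0234
```

{"api": "drive_tool", "payload": {"series": [[0,1,0,0,0,0,15],[0,2,0,0,0,0,15],[0,2,0,0,0,0,15]]}}

```text
clock: 10.2
tcp_pos: [0.5906, -0.2839, 0.0431]
orientation: [-0.385, 2.015, -2.016]
contact_force: [1.1, 0.3, -3.1]
grip_width: 0.0233
```

{"api": "drive_tool", "payload": {"series": [[0,1,0,0,0,0,15],[0,2,0,0,0,0,15],[0,2,0,0,0,0,15]]}}

```text
clock: 10.5
tcp_pos: [0.5905, -0.2839, 0.0409]
orientation: [-0.386, 2.015, -2.016]
contact_force: [0.1, 0.7, -2.9]
grip_width: 0.0231
```

{"api": "drive_tool", "payload": {"series": [[0,1,0,0,0,0,15],[0,2,0,0,0,0,15],[0,2,0,0,0,0,15]]}}

```text
clock: 10.8
tcp_pos: [0.5905, -0.2839, 0.04]
orientation: [-0.385, 2.015, -2.016]
contact_force: [-3.6, 1.8, 6.7]
grip_width: 0.0235
```

{"api": "drive_tool", "payload": {"series": [[0,1,0,0,0,0,30],[0,1,0,0,0,0,50],[0,1,0,0,0,0,50],[0,-15,0,0,0,0,50],[0,-50,0,0,0,0,50]]}}

```text
clock: 11.3
tcp_pos: [0.5886, -0.2831, 0.0885]
orientation: [-0.391, 2.02, -2.015]
contact_force: [-0.5, -0.6, -0.2]
grip_width: 0.0501
```

{"api": "drive_tool", "payload": {"series": [[0,-50,0,0,0,0,50],[0,-100,0,0,0,0,50],[0,-150,0,0,0,0,50],[0,-180,0,0,0,0,50],[0,-180,0,0,0,0,50]]}}

```text
clock: 11.8
tcp_pos: [0.5924, -0.2841, 0.276]
orientation: [-0.38, 2.01, -2.017]
contact_force: [0.4, 0.3, -0.1]
grip_width: 0.0502
```

```bash
python3 go.py p .4288 .2168 .22 -116.1;  python3 - <<'E'
from h import *
g=cam("side");f=cam("top")
cv2.imwrite("pics/a7.png",np.hstack([crop(g["frame"],280,110,380,200,4),crop(f["frame"],370,130,470,220,4)]))
E
```

```text
t 11.8 tcp [ 0.5924 -0.2841  0.276 ] F [ 0.4  0.3 -0.1] grip 50.2 | shift [ -32.   54. -526.] turn [-0.1 47.7 -0.3]
```

View pics/a7.png

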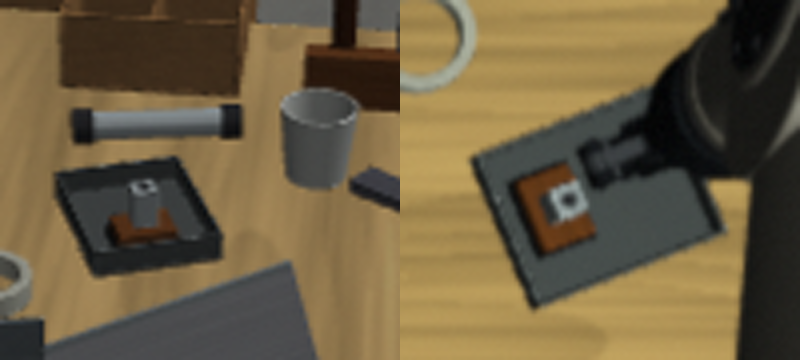

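Block c stands upright in the tray. Now for block b.

{"api": "drive_tool", "payload": {"series": [[-32,20,-526,0,47.7,0,50],[-32,20,-526,0,47.7,0,50],[-32,20,-526,0,47.7,0,50],[-32,20,-526,0,47.7,0,50],[-32,20,-526,0,47.7,0,50]]}}

```text
clock: 12.4
tcp_pos: [0.5115, -0.0482, 0.259]
orientation: [-0.365, -2.019, 2.02]
contact_force: [0.4, 0.8, 0.4]
grip_width: 0.0499
```

```bash
python3 go.py p .4288 .2168 .22 -116.1
```

```text
t 12.4 tcp [ 0.5115 -0.0482  0.259 ] F [0.4 0.8 0.4] grip 49.9 | shift [ 172.   40. -218.] turn [-0.1  5.2  0.4]
```

{"api": "drive_tool", "payload": {"series": [[172,0,-218,0,5.2,0,50],[172,10,-218,0,5.2,0,50],[172,20,-218,0,5.2,0,50],[172,40,-218,0,5.2,0,50],[172,40,-218,0,5.2,0,50]]}}

```text
clock: 12.9
tcp_pos: [0.4368, 0.186, 0.2272]
orientation: [-0.447, -1.964, 1.967]
contact_force: [1.3, 0.5, 0.3]
grip_width: 0.0499
```

```bash
python3 go.py p .4288 .2168 .09 -116.1
```

```text
t 12.9 tcp [0.4368 0.186  0.2272] F [1.3 0.5 0.3] grip 49.9 | shift [ 20. 137. -25.] turn [-0.2  0.   0.4]
```

{"api": "drive_tool", "payload": {"series": [[20,30,-25,0,0,0,50],[20,70,-25,0,0,0,50],[20,115,-25,0,0,0,50],[20,130,-25,0,0,0,50],[20,130,-25,0,0,0,50]]}}

```text
clock: 13.4
tcp_pos: [0.4257, 0.2156, 0.094]
orientation: [-0.44, -1.956, 1.97]
contact_force: [-0.1, -0.4, 0.3]
grip_width: 0.05
```

```bash
python3 go.py p .4288 .2168 .032 -116.1;  python3 - <<'E'
from h import *
g=cam("side");f=cam("top")
cv2.imwrite("pics/a8.png",np.hstack([crop(g["frame"],290,200,390,300,4),crop(f["frame"],200,180,300,280,4)]))
E
```

```text
t 13.4 tcp [0.4257 0.2156 0.094 ] F [-0.1 -0.4  0.3] grip 50.0 | shift [-3. 62. -3.] turn [-0.6  0.   0.7]
```

View pics/a8.png

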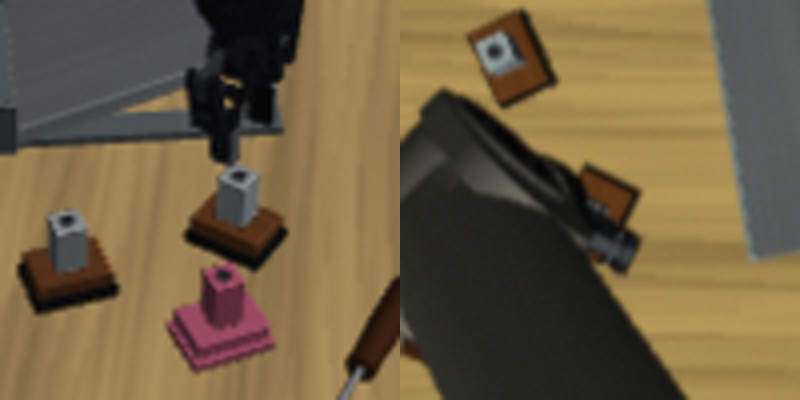

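The fingers are above block b (side view post at about (349,248)) and clear of the pink look-alike, so I'll descend.

{"api": "drive_tool", "payload": {"series": [[-3,20,-3,0,0,0,50],[-3,40,-3,0,0,0,50],[-3,56,-3,0,0,0.7,50],[-3,61,-3,-0.6,0,0.7,50],[-3,61,-3,-0.6,0,0.7,50]]}}

```text
clock: 14.0
tcp_pos: [0.4318, 0.2183, 0.0365]
orientation: [-0.462, -1.976, 1.965]
contact_force: [0.3, 0.0, -0.3]
grip_width: 0.05
```

```bash
python3 go.py p .4288 .2168 .032 -116.1
```

```text
t 14.0 tcp [0.4318 0.2183 0.0365] F [ 0.3  0.  -0.3] grip 50.0 | shift [2. 5. 3.] turn [ 0.4  0.  -0.2]
```

{"api": "drive_tool", "payload": {"series": [[2,4,3,0,0,0,50],[2,4,3,0,0,0,15],[2,4,3,0,0,0,15],[2,4,3,0,0,0,15],[2,4,3,0,0,0,15]]}}

```text
clock: 14.5
tcp_pos: [0.4292, 0.2166, 0.0333]
orientation: [-0.463, -1.976, 1.965]
contact_force: [-1.0, -0.9, 6.9]
grip_width: 0.0233
```

{"api": "drive_tool", "payload": {"series": [[0,0,0,0,0,0,15],[0,-40,0,0,0,0,15],[0,-90,0,0,0,0,15],[0,-140,0,0,0,0,15],[0,-170,0,0,0,0,15]]}}

```text
clock: 15.0
tcp_pos: [0.4288, 0.2166, 0.2067]
orientation: [-0.466, -1.98, 1.963]
contact_force: [0.2, -0.1, -2.4]
grip_width: 0.0232
```

```bash
python3 go.py r -.05 0 .08
```

```text
t 15.0 tcp [0.4288 0.2166 0.2067] F [ 0.2 -0.1 -2.4] grip 23.2 | shift [-170.   63.  155.] turn [  7.  -37.1 -19.8]
```

{"api": "drive_tool", "payload": {"series": [[-170,10,155,7,-37.1,-19.8,15],[-170,10,155,7,-37.1,-19.8,15],[-170,20,155,7,-37.1,-19.8,15],[-170,30,155,7,-37.1,-19.8,15],[-170,40,155,7,-37.1,-19.8,15]]}}

```text
clock: 15.5
tcp_pos: [0.5148, 0.0015, 0.1676]
orientation: [0.521, -2.072, 2.143]
contact_force: [1.3, 0.5, -1.1]
grip_width: 0.0234
```

```bash
python3 go.py r -.05 0 .05
```

```text
t 15.5 tcp [0.5148 0.0015 0.1676] F [ 1.3  0.5 -1.1] grip 23.4 | shift [-6. 53. -2.] turn [ 0.4 -2.  -1.2]
```

{"api": "drive_tool", "payload": {"series": [[-6,10,-2,0.4,-2,-1.2,15],[-6,30,-2,0.4,-2,-1.2,15],[-6,48,-2,0.4,-2,-1.2,15],[-6,53,-2,0.4,-2,-1.2,15],[-6,53,-2,0.4,-2,-1.2,15]]}}

```text
clock: 16.0
tcp_pos: [0.5027, 0.0012, 0.1149]
orientation: [0.584, -2.068, 2.144]
contact_force: [0.1, 0.3, -2.1]
grip_width: 0.0233
```

```bash
python3 go.py r -.05 0 .034
python3 - <<'E'
from h import *
f=cam("top");g=cam("side")
cv2.imwrite("pics/a9.png",crop(g["frame"],290,130,390,240,5))
E
```

```text
t 16.0 tcp [0.5027 0.0012 0.1149] F [ 0.1  0.3 -2.1] grip 23.3 | shift [-0. 15.  0.] turn [-0.  -0.   0.1]
```

View pics/a9.png

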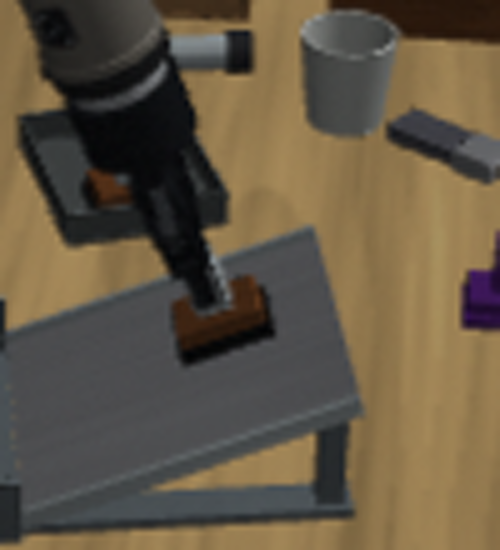

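Block b is aligned about 17 mm above the ramp.

{"api": "drive_tool", "payload": {"series": [[0,6,0,0,0,0,15],[0,10,0,0,0,0,15],[0,13,0,0,0,0,15],[0,14,0,0,0,0,15],[0,14,0,0,0,0,15]]}}

```text
clock: 16.6
tcp_pos: [0.4992, 0.0005, 0.1029]
orientation: [0.582, -2.069, 2.146]
contact_force: [0.1, 0.6, -2.0]
grip_width: 0.0232
```

{"api": "drive_tool", "payload": {"series": [[0,1,0,0,0,0,15],[0,2,0,0,0,0,15],[0,2,0,0,0,0,15]]}}

```text
clock: 16.9
tcp_pos: [0.4985, 0.0003, 0.1009]
orientation: [0.582, -2.069, 2.146]
contact_force: [0.1, 0.1, -1.9]
grip_width: 0.0235
```

{"api": "drive_tool", "payload": {"series": [[0,1,0,0,0,0,15],[0,2,0,0,0,0,15],[0,2,0,0,0,0,15]]}}

```text
clock: 17.2
tcp_pos: [0.4981, 0.0003, 0.0992]
orientation: [0.581, -2.07, 2.146]
contact_force: [0.4, 0.0, -0.1]
grip_width: 0.0234
```

{"api": "drive_tool", "payload": {"series": [[0,1,0,0,0,0,15],[0,1,0,0,0,0,15]]}}

```text
clock: 17.4
tcp_pos: [0.4987, 0.0005, 0.0989]
orientation: [0.579, -2.071, 2.147]
contact_force: [2.0, 1.7, 5.2]
grip_width: 0.0234
```

Contact, so I'll release.

{"api": "drive_tool", "payload": {"series": [[0,1,0,0,0,0,26],[0,1,0,0,0,0,45],[0,1,0,0,0,0,60],[0,0,0,0,0,0,60]]}}

```text
clock: 17.8
tcp_pos: [0.4983, 0.0003, 0.0987]
orientation: [0.58, -2.07, 2.147]
contact_force: [0.2, -0.4, -0.2]
grip_width: 0.0598
```

Run:
```python
from h import *
g=cam("side")
cv2.imwrite("pics/b4.png",crop(g["frame"],230,130,390,250,4))
```

```text
(no output)
```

View pics/b4.png

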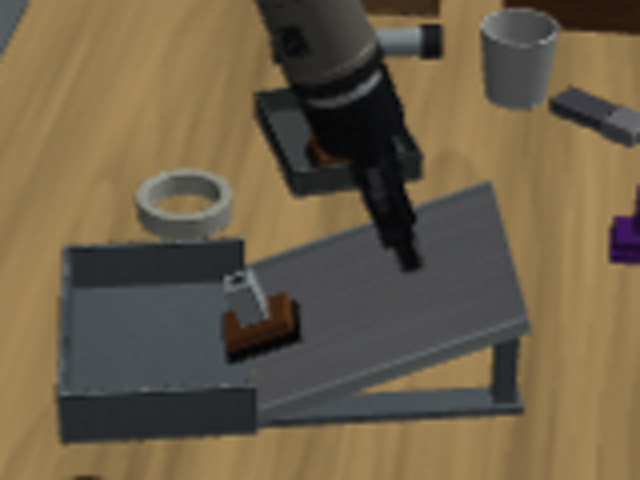

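Block b is sliding away; it is now at side (294,210). I'll hold still until it settles, then go for block a.

{"api": "drive_tool", "payload": {"series": [[0,0,0,0,0,0,50],[0,0,0,0,0,0,50],[0,-20,0,0,0,0,50],[0,-60,0,0,0,0,50],[0,-110,0,0,0,0,50]]}}

```text
clock: 18.35
tcp_pos: [0.5338, 0.0076, 0.2023]
orientation: [0.584, -2.068, 2.144]
contact_force: [1.9, 0.8, -0.4]
grip_width: 0.05
```

```bash
python3 go.py p .5513 .2829 .22 -64.3
python3 - <<'E'
from h import *
g=cam("side")
cv2.imwrite("pics/b5.png",crop(g["frame"],230,130,390,250,4))
E
```

```text
t 18.35 tcp [0.5338 0.0076 0.2023] F [ 1.9  0.8 -0.4] grip 50.0 | shift [ -61.  -41. -266.] turn [  2.4 -14.1  20. ]
```

View pics/b5.png

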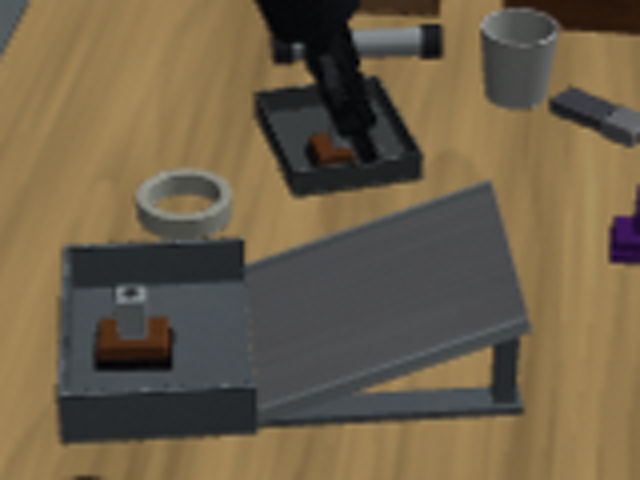

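Block b is in the trough at side (263,213) and stays there. On to block a.

{"api": "drive_tool", "payload": {"series": [[-61,-41,-266,2.4,-14.1,20,50],[-61,-41,-266,2.4,-14.1,20,50],[-61,-41,-266,2.4,-14.1,20,50],[-61,-41,-266,2.4,-14.1,20,50],[-61,-41,-266,2.4,-14.1,20,50]]}}

```text
clock: 18.9
tcp_pos: [0.5544, 0.257, 0.2271]
orientation: [-0.431, 1.965, -1.967]
contact_force: [1.5, -0.3, -0.6]
grip_width: 0.05
```

```bash
python3 go.py p .5513 .2829 .09 -64.3
```

```text
t 18.9 tcp [0.5544 0.257  0.2271] F [ 1.5 -0.3 -0.6] grip 50.0 | shift [ -6. 137. -25.] turn [-0.3 -0.  -0.9]
```

{"api": "drive_tool", "payload": {"series": [[-6,30,-25,0,0,0,50],[-6,70,-25,0,0,0,50],[-6,115,-25,0,0,0,50],[-6,132,-25,0,0,0,50],[-6,132,-25,0,0,0,50]]}}

```text
clock: 19.4
tcp_pos: [0.5496, 0.2812, 0.0926]
orientation: [-0.437, 1.965, -1.971]
contact_force: [0.0, -0.9, 0.7]
grip_width: 0.0499
```

```bash
python3 go.py p .5513 .2829 .032 -64.3;  python3 - <<'E'
from h import *
g=cam("side");f=cam("top")
cv2.imwrite("pics/b8.png",np.hstack([crop(g["frame"],260,200,360,300,4),crop(f["frame"],180,150,280,250,4)]))
E
```

```text
t 19.4 tcp [0.5496 0.2812 0.0926] F [ 0.  -0.9  0.7] grip 49.9 | shift [-2. 61. -1.] turn [-0.3 -0.  -0.6]
```

View pics/b8.png

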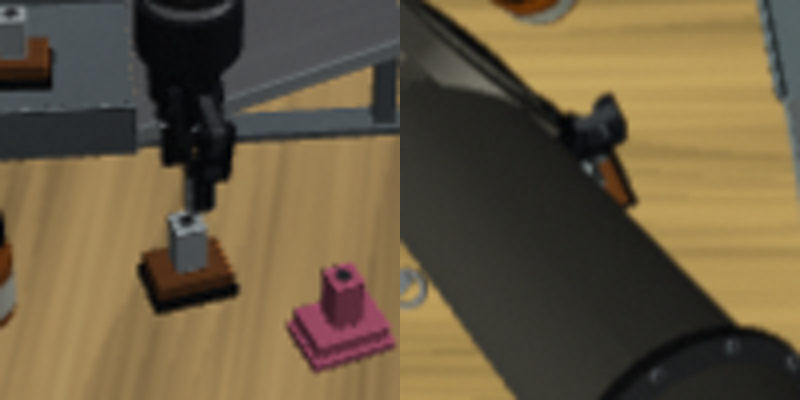

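The fingers are over block a (side view post at (306,259)), with everything nearby clear.

{"api": "drive_tool", "payload": {"series": [[-2,20,-1,0,0,0,50],[-2,40,-1,0,0,0,50],[-2,55,-1,0,0,-0.6,50],[-2,60,-1,0,0,-0.6,50],[-2,60,-1,0,0,-0.6,50]]}}

```text
clock: 20.0
tcp_pos: [0.5548, 0.2851, 0.0369]
orientation: [-0.44, 1.967, -1.973]
contact_force: [-0.9, 0.1, -1.0]
grip_width: 0.0502
```

```bash
python3 go.py p .5513 .2829 .032 -64.3
```

```text
t 20.0 tcp [0.5548 0.2851 0.0369] F [-0.9  0.1 -1. ] grip 50.2 | shift [4. 5. 0.] turn [-0.3 -0.1 -0.4]
```

{"api": "drive_tool", "payload": {"series": [[4,4,0,0,0,0,50],[4,4,0,0,0,0,15],[4,4,0,0,0,0,15],[4,4,0,0,0,0,15],[4,4,0,0,0,0,15]]}}

```text
clock: 20.5
tcp_pos: [0.5517, 0.2836, 0.0336]
orientation: [-0.438, 1.967, -1.972]
contact_force: [-0.8, -1.0, 5.1]
grip_width: 0.0235
```

{"api": "drive_tool", "payload": {"series": [[0,0,0,0,0,0,15],[0,-40,0,0,0,0,15],[0,-90,0,0,0,0,15],[0,-140,0,0,0,0,15],[0,-170,0,0,0,0,15]]}}

```text
clock: 21.0
tcp_pos: [0.5507, 0.2845, 0.2073]
orientation: [-0.435, 1.967, -1.969]
contact_force: [1.2, -0.4, -1.5]
grip_width: 0.0234
```

```bash
python3 go.py r -.05 0 .08
```

```text
t 21.0 tcp [0.5507 0.2845 0.2073] F [ 1.2 -0.4 -1.5] grip 23.4 | shift [156.  62. 237.] turn [ -2.6  14.  -20.6]
```

{"api": "drive_tool", "payload": {"series": [[156,0,237,-2.6,14,-20.6,15],[156,0,237,-2.6,14,-20.6,15],[156,10,237,-2.6,14,-20.6,15],[156,25,237,-2.6,14,-20.6,15],[156,40,237,-2.6,14,-20.6,15]]}}

```text
clock: 21.5
tcp_pos: [0.5184, 0.0369, 0.1779]
orientation: [0.581, -2.07, 2.145]
contact_force: [0.3, -0.8, -2.4]
grip_width: 0.0234
```

```bash
python3 go.py r -.05 0 .05
```

```text
t 21.5 tcp [0.5184 0.0369 0.1779] F [ 0.3 -0.8 -2.4] grip 23.4 | shift [-1. 66. 32.] turn [ 0.  -0.1 -0.1]
```

{"api": "drive_tool", "payload": {"series": [[-1,10,32,0,0,0,15],[-1,30,32,0,0,0,15],[-1,55,32,0,0,0,15],[-1,66,32,0,0,0,15],[-1,66,32,0,0,0,15]]}}

```text
clock: 22.0
tcp_pos: [0.5021, 0.0011, 0.1142]
orientation: [0.585, -2.068, 2.143]
contact_force: [0.6, -0.1, -0.5]
grip_width: 0.0233
```

```bash
python3 go.py r -.05 0 .034
python3 - <<'E'
from h import *
f=cam("top");g=cam("side")
cv2.imwrite("pics/b9.png",crop(g["frame"],290,130,390,240,5))
E
```

```text
t 22.0 tcp [0.5021 0.0011 0.1142] F [ 0.6 -0.1 -0.5] grip 23.3 | shift [-1. 14.  0.] turn [ 0.  -0.   0.1]
```

View pics/b9.png

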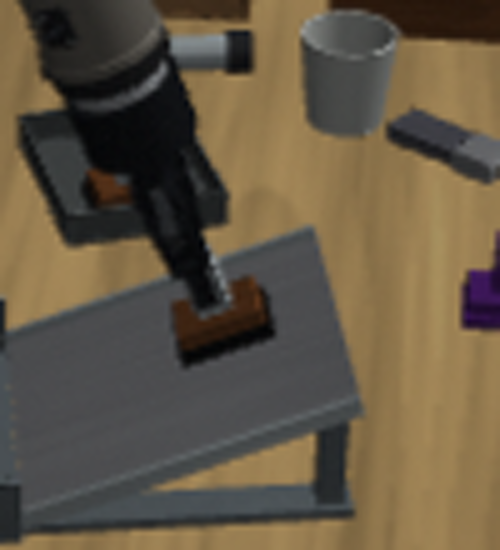

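Block a is aligned just above the ramp, so I'll lower it.

{"api": "drive_tool", "payload": {"series": [[-1,6,0,0,0,0,15],[-1,10,0,0,0,0,15],[-1,12,0,0,0,0,15],[-1,14,0,0,0,0,15],[-1,14,0,0,0,0,15]]}}

```text
clock: 22.6
tcp_pos: [0.5003, 0.0009, 0.1024]
orientation: [0.581, -2.071, 2.145]
contact_force: [-0.5, -0.1, -2.7]
grip_width: 0.0237
```

{"api": "drive_tool", "payload": {"series": [[0,1,0,0,0,0,15],[0,2,0,0,0,0,15],[0,2,0,0,0,0,15]]}}

```text
clock: 22.9
tcp_pos: [0.4996, 0.0007, 0.1004]
orientation: [0.581, -2.071, 2.145]
contact_force: [0.7, -0.6, -2.0]
grip_width: 0.0236
```

{"api": "drive_tool", "payload": {"series": [[0,1,0,0,0,0,15],[0,2,0,0,0,0,15],[0,2,0,0,0,0,15]]}}

```text
clock: 23.2
tcp_pos: [0.4996, 0.0008, 0.099]
orientation: [0.58, -2.072, 2.146]
contact_force: [1.3, 0.2, 2.5]
grip_width: 0.0235
```

{"api": "drive_tool", "payload": {"series": [[0,1,0,0,0,0,15],[0,1,0,0,0,0,15]]}}

```text
clock: 23.4
tcp_pos: [0.5002, 0.0009, 0.0986]
orientation: [0.578, -2.073, 2.147]
contact_force: [1.5, 0.4, 3.9]
grip_width: 0.0233
```

{"api": "drive_tool", "payload": {"series": [[0,1,0,0,0,0,26],[0,1,0,0,0,0,45],[0,1,0,0,0,0,60],[0,0,0,0,0,0,60]]}}

```text
clock: 23.8
tcp_pos: [0.4998, 0.0008, 0.0983]
orientation: [0.579, -2.073, 2.147]
contact_force: [-0.2, 0.1, -0.0]
grip_width: 0.0601
```

Run:
```python
from h import *
g=cam("side")
cv2.imwrite("pics/d4.png",crop(g["frame"],230,130,390,250,4))
```

```text
(no output)
```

View pics/d4.png

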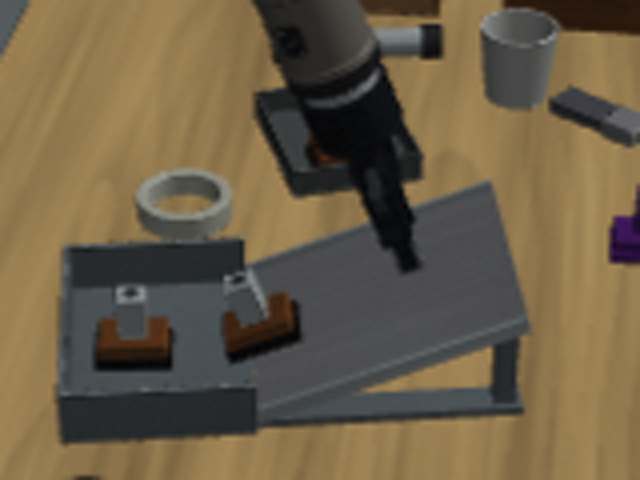

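Block a slides as well; it is now at side (294,210). I'll retract clear and wait for it to settle.

{"api": "drive_tool", "payload": {"series": [[0,0,0,0,0,0,60],[0,-20,0,0,0,0,60],[0,-60,0,0,0,0,60],[0,-110,0,0,0,0,60],[0,-150,0,0,0,0,60]]}}

```text
clock: 24.35
tcp_pos: [0.5504, 0.0113, 0.2422]
orientation: [0.577, -2.074, 2.148]
contact_force: [0.7, 0.1, -0.7]
grip_width: 0.0597
```

{"api": "drive_tool", "payload": {"series": [[0,-50,150,0,0,0,60],[0,-50,150,0,0,0,60],[0,-50,150,0,0,0,60],[0,-50,150,0,0,0,60],[0,-50,150,0,0,0,60]]}}

```text
clock: 24.85
tcp_pos: [0.5969, -0.1349, 0.2894]
orientation: [0.572, -2.073, 2.147]
contact_force: [-1.2, 0.5, -0.6]
grip_width: 0.06
```

Run:
```python
from h import *
g=cam("side")
cv2.imwrite("pics/d5.png",crop(g["frame"],230,110,390,250,4))
f=cam("top")
cv2.imwrite("pics/d6.png",f["frame"])
```

```text
(no output)
```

View pics/d5.png

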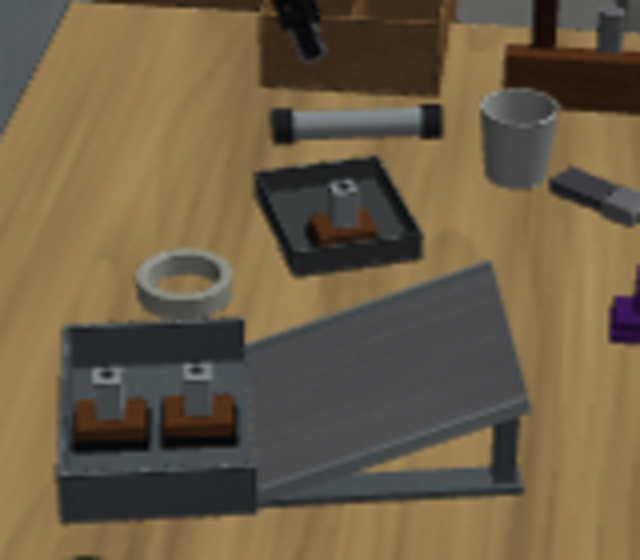

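View pics/d6.png

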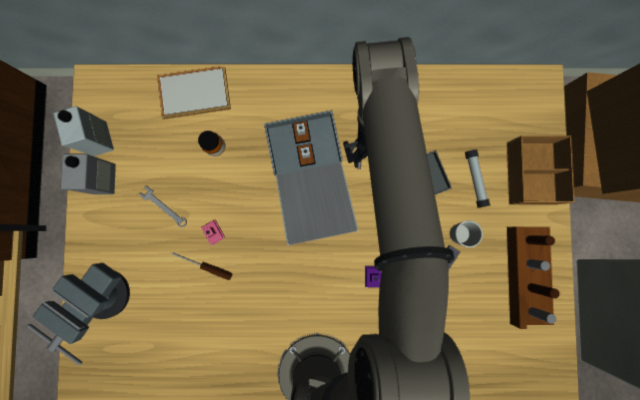

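Both slipping blocks rest upright in the trough at top (302,130) and (306,153). The passing block stands in the tray at side (316,163), and the bystanders are where they were. The arm is clear of everything, so I'll hand in.

Run:
```python
from bench import r
o=r.get_obs();print(o["clock"],abs(o["qvel"]).max(),o["contact_force"])
print(r.hand_in())
```

```text
24.95 0.01837768150595313 [-0.32814571  0.3435765  -0.96407441]
the job is handed in; nothing more can be done
None
```

I slip-tested all three heel blocks and handed the job in at about 25 s. One block passed and two slid into the trough. The blocks look alike, so a, b and c are my own labels for them.

| Block | Start position in top view | Result |
|---|---|---|
| c | right of the ramp, (396,241) | Still in place about 1.2 s after release. It passed, and I regripped it and set it upright in the tray. |
| b | left of the ramp, nearer the robot, (248,233) | Slid away as soon as I let go and ran into the trough. |
| a | left of the ramp, farther from the robot, (228,194) | Slid away as soon as I let go and ran into the trough. |

- **Last pictures:** block c stood upright in the tray, and a and b stood upright in the trough, where I left them. The pink and purple look-alikes and the bystanders I could see were where they started. In the last top view the arm hid part of the tray and brush, so I checked the tray in the side view.
- **Forces:** the readings I saw peaked at about 8 N, when gripping and setting blocks down.
- **Disagreements:** the two views gave post-top heights of about 63 mm (64 mm stated) and ramp rail tops of about 98 mm (I expected about 102 mm). The two views' rays missed each other by 2–6 mm. The blocks still touched down on the ramp and in the tray within about 1 mm of the computed height.

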